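Lock the swivel holder and tip up a fuel injector for inspection

TASK

Push the orange-handled lock pin fully home through the hole in the yellow ear of the injector holder and let go of it, so that the holder cannot swivel. Then draw the green-capped injector up out of its socket, tip it over by about 45 degrees in any direction, nozzle still the lower end, and finish holding it still in the gripper like that, touching nothing else, with its nozzle tip at least 15 cm above the bench. The pin stays home, and the black-capped injector, the bowl, the nut and the wrench stay where they are.

Things in the scene. Friction and masses are not known exactly. Their poses are not given: they have to be found in the camera images.
- holder: Swivel injector holder, fixed to the bench; origin on the bench under the swivel axis; x from ear to back, y along the sockets, z up. Its turning aluminium block is 62 x 156 mm (x, y), top 80 mm above the bench, with 24 mm through sockets at y = +50 and -50 mm. A yellow ear, 40 mm wide, 14 mm thick, top also at 80 mm, stands out to -x over a fixed blue post, 44 mm square, with a 16 mm hole in line.
- ear_hole (a point): Centre of the mouth of the vertical through hole (14 mm diameter, chamfered 2 mm) in the yellow ear, on the ear's top face, 95 mm from the swivel axis; axes as the turning block. z up.
- turret (a joint): Swivel angle of the block on its base, rad, 0 at the start (holes in line), limits -0.6 to 0.6; held only by stiff friction of 0.6 N m until the pin locks it.
- pin_grip (a point): Middle of the lock pin's orange handle (20 mm diameter, 45 mm tall), on its axis, z up to the handle's end. Under it a steel collar (26 mm diameter, 6 mm thick) and a tapered shank (10 mm diameter, 40 mm long); this point is 28 mm above the collar's underside, 68 mm above the tip. Starts upright in its stand. Home: collar resting on the ear, this point 28 mm above ear_hole.
- pin: The same lock pin, 91 mm long, about 80 g; origin at the tip of its shank, z from tip to handle.
- stand: Black pin stand, 56 x 56 mm and 45 mm high, fixed, with a 14 mm hole in the middle of its top; origin at the centre of its underside. On the left or on the right of the holder.
- injector: Green-capped steel injector, 132 mm long, 0.25 to 0.45 kg; origin at the nozzle tip, z to the cap. Nozzle 8 mm diameter up to 16 mm, cone to 24 mm, shank 20 mm diameter to 60 mm, collar 34 mm diameter to 68 mm (its underside rests on the block), round body 26 mm diameter to 132 mm, the last 14 mm the green cap. It stands loosely, nozzle down, 60 mm deep in either socket.
- injector_grip (a point): Point on the green-capped injector's axis near the middle of its 26 mm body, good to grip: 97 mm from the nozzle tip and 35 mm below the top of the cap; 117 mm above the bench at the start. z from nozzle to cap.
- other_grip (a point): The same point on the black-capped injector, of the same shape, in the other socket. Not to be disturbed.
- bowl_rim (a point): Centre of the mouth of a round steel parts bowl, 100 mm across and 35 mm high, standing on the bench on the other side of the holder from the pin stand. Not to be disturbed.
- nut: Steel nozzle nut, a plain ring 36 mm outside, 24 mm high, on the bench behind the holder to the left; origin at the centre of its underside. Not to be disturbed.
- wrench: Steel wrench, 170 mm long, lying on the bench behind the holder to the right. Not to be disturbed.
There are look-alikes about, which are no part of the job. Leave any blue look-alike of the injector alone. Of the things that look like the pin, the smaller one is meant.

How it is judged:
By the outcome, as a careful person would: the job done as asked, in the order asked, and still so for the second after the job is handed in, while the arm keeps its last pose, push and grip.
It also fails if it takes over 51 s, if anything falls off the work surface, if the arm or the gripper's body presses on something with over 40 N, if the wrist force passes 120 N, or if a joint passes its speed limit or range.

ROBOT

A 6-joint arm with a two-finger parallel gripper is mounted at the origin on the work surface. World frame = base frame: x ahead of the robot, y to its left, z up, the work surface at z = 0. Lengths are in mm, angles in rad, forces in N, time in s.
With the tool pointing down it reaches from about 350 to 775 mm from the base axis. Payload 7.3 kg.
Tool frame: the origin (TCP) lies at the very end of the fingers, on their centre line; the grasp point (between the pads) lies bot.grip_point_offset behind it (bot.grip_point_offset is the distance from the TCP to the grasp point, in mm); z points along the fingers, y is the line along which they close (so a half turn about z gives the same grasp; the last joint's range is limited). The gripper opens to 92 mm and grips with 3 to 60 N. Pads are 19 mm wide; open, the fingers measure 130 mm over their backs; the gripper's body (75 mm by 190 mm) begins 47 mm behind the grasp point.
Start: joints at [-1.341, 0.342, 1.524, -0, 1.275, -0.146], TCP at [192.707, -488.374, 226.741] pointing down, gripper open.
Joint ranges: [-2.53, 2.53], [-0.77, 2.02], [0.04, 2.7], [-1, 4.14], [0.28, 2.66], [-3.11, 3.11]. Speed limits (rad/s): [2.57, 2.57, 3.14, 3.14, 3.14, 3.14].

INTERFACE

Orientations are given as [roll, pitch, yaw] about the fixed x, y, z axes, in that order (R = Rz(yaw) Ry(pitch) Rx(roll)).
In Python, from plant import bot gives the robot as it stands. The module is installed in compiled form; this text tells all that it offers.
- The arm moves only by the tool carry_out, never from a script. Its argument "plan" is a list of rows, each an object of numbers: "tx", "ty", "tz": the shift along the world's x, y, z in mm; "rx", "ry", "rz": the turn, a rotation vector about the world's x, y, z in rad. A call has 1 to 12 rows; each row shifts and turns the commanded pose from where the row before left it; what a row does not reach is not made up. A row lasts 1/10 s, in which the tool goes at most 50 mm and 8.59 degrees, less where a joint would pass 70% of its speed; a pose out of reach is approached as far as the arm can. A call with a gripper value outside its range is refused whole. "gripper" is the closure, from 0 (fully open) to 1 (shut), set as the call begins (left out, the last holds). The fingers move at their own pace and stop on an object; the grip force is fixed at half the most. Time passes only in rows, so rows that do not move let the fingers close. It gives the time, the measured TCP pose, the force, the opening and the grip force at its end, in the units of the state.
- bot.get_obs(): the state, without advancing time (a new reading comes with each control period).
- bot.capture(name): name is "scene" or "top" or "wrist"; returns the picture (480x640x3 uint8, red, green, blue); there is no depth.
- bot.camera_model(name): a dict with "camera_matrix" (3x3 intrinsics, pixels), "dist" ([k1, k2, p1, p2, k3] as OpenCV has them; the pictures are not rectified), "R" (3x3) and "t" (3): a world point X has camera coordinates R X + t. Camera axes: x right, y down, z forward; pixel columns grow to the right and rows downward; lengths in mm; the calibration is good to about 2 mm. A picture is of the moment at which its call begins: read the wrist's pose just before it. camera_model takes no time and is no camera call; for the wrist camera it gives the pose at the moment of the call.
- bot.close_job(): hands the job in; it is judged then, once.
The state is a dict: "time": time; "joint_positions": joint angles; "dq": joint speeds; "tau": joint torques, N m; "tool_pos": TCP position; "tcp_rot": TCP orientation; "contact_force": force on the tool from outside, world axes, zero at the start; "moment": the same for the moment, N m; "grip_width": finger opening in mm; "finger_force": force on a finger pad.
Only numpy, scipy, OpenCV 4.12 (cv2) and the standard library are available. Lean on these libraries where they do the work, as an engineer would, in place of code of your own. Each camera call takes 0.05 s, during which the arm holds its last target. There are 200 camera calls.

## Working session

There is one attempt and no reset: what is moved stays moved. The work goes in short steps, Python scripts to look and compute and a tool call to move; the robot and the scene stay as the last step left them, time stands still between calls to the robot, and variables do not carry over. Pictures are saved under pics/ and viewed, at most 10 in all, crops included, and the job is handed in when it is done.

Besides the shell and the picture viewer there is one more tool, called after "Request:" by a JSON object that holds its "name" and its "arguments". carry_out: Moves the arm, as the interface text tells. Its arguments: {"type":"object","properties":{"plan":{"type":"array"},"gripper":{"type":"number"}},"required":["plan"]}

```bash
mkdir -p pics
python3 - <<'E'
from plant import bot
import cv2
for n in("scene","top"):
    im=bot.capture(n); cv2.imwrite(f"pics/{n}0.png",im[:,:,::-1])
    m=bot.camera_model(n); print(n,m)
print(bot.get_obs(), bot.grip_point_offset)
print(bot.camera_model("wrist"))
E
```

```text
scene {'camera_matrix': array([[616.69266467,   0.        , 319.2289775 ],
       [  0.        , 616.69266467, 235.6823482 ],
       [  0.        ,   0.        ,   1.        ]]), 'dist': array([-0.1625561,  0.       ,  0.       ,  0.       ,  0.       ]), 'R': array([[ 0.01428393,  0.99989184, -0.0035043 ],
       [ 0.61279584, -0.01152333, -0.79015724],
       [-0.79011216,  0.00913913, -0.61289416]]), 't': array([  22.42780549, -289.41043436, 1666.70090141])}
top {'camera_matrix': array([[450.19714271,   0.        , 320.51166639],
       [  0.        , 450.19714271, 239.66678805],
       [  0.        ,   0.        ,   1.        ]]), 'dist': array([-0.06967031,  0.        ,  0.        ,  0.        ,  0.        ]), 'R': array([[ 0.00945296, -0.99939883,  0.0333561 ],
       [-0.99366684, -0.01312344, -0.1115974 ],
       [ 0.11196806, -0.03208993, -0.99319353]]), 't': array([ -49.43019647,  629.60930653, 1050.49268177])}
{'time': 0.1, 'joint_positions': array([-1.34099148e+00,  3.42665698e-01,  1.52490376e+00, -1.74806955e-05,
        1.27538109e+00, -1.46003623e-01]), 'dq': array([-
[... 289 characters left out ...]
rray([-3.14024677e+00, -1.81016080e-04,  3.75813445e-01]), 'contact_force': array([-0.29566183,  0.41971836, -0.05956811]), 'moment': array([ 0.01874085, -0.01870451, -0.06029515]), 'finger_force': 0.0, 'grip_width': 91.63889374182955} 18.8
{'camera_matrix': array([[376.93349706,   0.        , 317.52156673],
       [  0.        , 376.93349706, 236.15821264],
       [  0.        ,   0.        ,   1.        ]]), 'dist': array([0.00763824, 0.        , 0.        , 0.        , 0.        ]), 'R': array([[ 0.3674229 , -0.93005316, -0.00123644],
       [-0.89237431, -0.3529116 ,  0.28128542],
       [-0.26204675, -0.10224734, -0.95962335]]), 't': array([-524.13017409,  -34.25297876,  390.71933811])}
```

View pics/scene0.png

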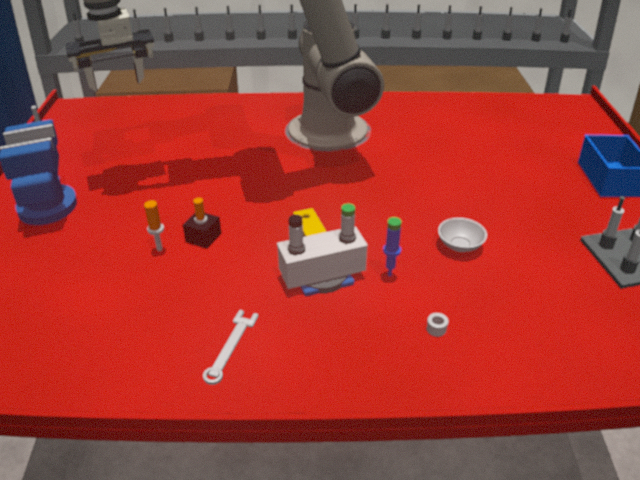

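View pics/top0.png

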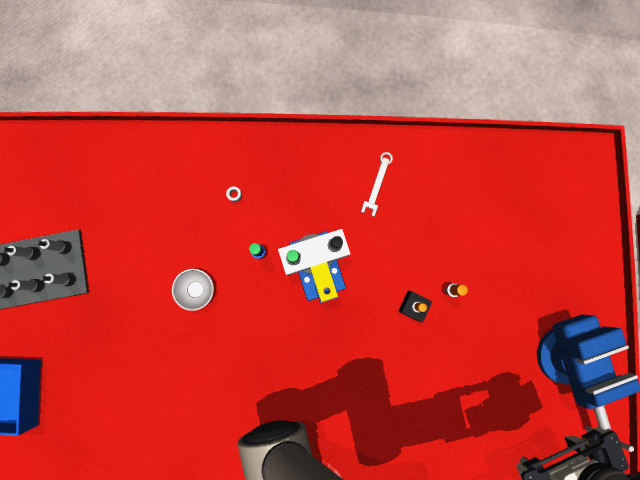

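The scene view shows the small pin in its black stand at (199,210), the larger decoy at (152,215), the green injector in its socket at (348,210), and the blue decoy at (393,235). In the top view the pin is at (421,307), the ear hole at (327,291), the green cap at (293,257) and the black cap at (336,243).

```bash
cat > h.py <<'E'
import numpy as np, cv2
def ray(m,px):
    u=cv2.undistortPoints(np.array([[px]],float),m["camera_matrix"],np.array(m["dist"]))[0,0]
    R,t=np.array(m["R"]),np.array(m["t"]); d=R.T@np.array([u[0],u[1],1]); return -R.T@t,d/np.linalg.norm(d)
def plane(m,px,z):
    c,d=ray(m,px); return c+d*(z-c[2])/d[2]
def tri(rays):
    A=sum(np.eye(3)-np.outer(d,d) for c,d in rays); b=sum((np.eye(3)-np.outer(d,d))@c for c,d in rays)
    X=np.linalg.solve(A,b); return X,[round(float(np.linalg.norm(np.cross(X-c,d))),1) for c,d in rays]
H={"orange":((8,150,120),(22,255,255)),"yellow":((24,150,120),(34,255,255)),"green":((45,120,60),(75,255,255)),"blue":((100,120,60),(125,255,255))}
def blobs(im,col,amin=15):
    hsv=cv2.cvtColor(im,cv2.COLOR_RGB2HSV); m=cv2.inRange(hsv,*H[col])
    n,l,s,c=cv2.connectedComponentsWithStats(m)
    return [(s[i].tolist(),c[i].round(1).tolist()) for i in range(1,n) if s[i][4]>=amin]
E
python3 - <<'E'
from h import *; from plant import bot
ms,mt=bot.camera_model("scene"),bot.camera_model("top")
for n in("scene","top"):
    im=cv2.imread(f"pics/{n}0.png")[:,:,::-1].copy()
    for c in("orange","yellow","green"): print(n,c,blobs(im,c))
print("pin",tri([ray(ms,(199,210)),ray(mt,(421,307))]))
print("green",tri([ray(ms,(348,209)),ray(mt,(293,257))]))
print("black",tri([ray(ms,(295.5,221)),ray(mt,(336,243))]))
print("hole",plane(mt,(327,291),80), "bowl",plane(mt,(193,290),35),"stand",plane(mt,(415,306),45))
E
```

```text
scene orange [([457, 91, 30, 1, 30], [471.5, 91.0]), ([193, 197, 11, 23, 190], [198.6, 207.3]), ([144, 200, 16, 30, 345], [152.1, 213.8]), ([341, 203, 7, 9, 15], [342.6, 205.6]), ([292, 207, 35, 25, 129], [308.7, 215.5]), ([387, 216, 15, 11, 28], [394.7, 219.3])]
scene yellow [([295, 209, 30, 26, 360], [310.8, 222.5])]
scene green [([342, 204, 12, 9, 83], [347.8, 208.0]), ([389, 218, 11, 8, 77], [394.1, 221.6])]
top orange [([457, 285, 11, 11, 98], [462.0, 289.8]), ([418, 303, 9, 9, 66], [422.1, 307.2])]
top yellow [([310, 262, 28, 40, 585], [323.4, 280.8])]
top green [([249, 243, 12, 12, 103], [254.6, 248.5]), ([287, 250, 12, 12, 111], [292.4, 255.7])]
pin (array([ 471.627354  , -275.33150283,   70.03273693]), [1.3, 1.3])
green (array([579.54335501,  21.18622069, 144.26636913]), [0.9, 0.9])
black (array([611.33614553, -72.77332623, 141.93540426]), [0.1, 0.1])
hole [507.1270792  -56.85516635  80.        ] bowl [505.75059056 260.02634003  35.        ] stand [ 473.10654559 -268.68610558   45.        ]
```

Request:
{"name": "carry_out", "arguments": {"plan": [{"tx":20,"ty":20,"tz":5,"rz":-0.05},{"tx":32,"ty":24,"rz":-0.115},{"tx":32,"ty":24,"rz":-0.115},{"tx":32,"ty":24,"rz":-0.115},{"tx":32,"ty":24,"rz":-0.115},{"tx":32,"ty":24,"rz":-0.115},{"tx":32,"ty":24,"rz":-0.115},{"tx":32,"ty":24,"rz":-0.115},{"tx":32,"ty":24,"rz":-0.115},{"tx":3,"ty":1},{},{}]}}

```text
invalid input at $.plan[0]: expected keys tx, ty, tz, rx, ry, rz
```

Run:
```python
from h import *; from plant import bot
m=bot.camera_model("wrist"); o=bot.get_obs(); im=bot.capture("wrist"); cv2.imwrite("pics/w1.png",im[:,:,::-1])
print(o["tool_pos"],o["tcp_rot"],o["contact_force"])
for b in blobs(im,"orange"): print(b, plane(m,b[1],95.5))
np.savez("w1.npz",im=im,**m)
```

```text
[ 192.62133154 -488.01098649  226.11407256] [-3.14024677e+00 -1.81016080e-04  3.75813445e-01] [-0.29566183  0.41971836 -0.05956811]
([93, 317, 16, 59, 268], [100.2, 345.3]) [  24.25041251 -351.02620518   95.5       ]
([535, 334, 6, 11, 33], [537.3, 339.1]) [ 169.28431883 -700.76261497   95.5       ]
([530, 357, 11, 19, 90], [535.8, 366.4]) [ 145.05132032 -713.64008993   95.5       ]
([300, 396, 161, 2, 161], [380.0, 396.0]) [  65.73890138 -598.75066587   95.5       ]
```

View pics/w1.png

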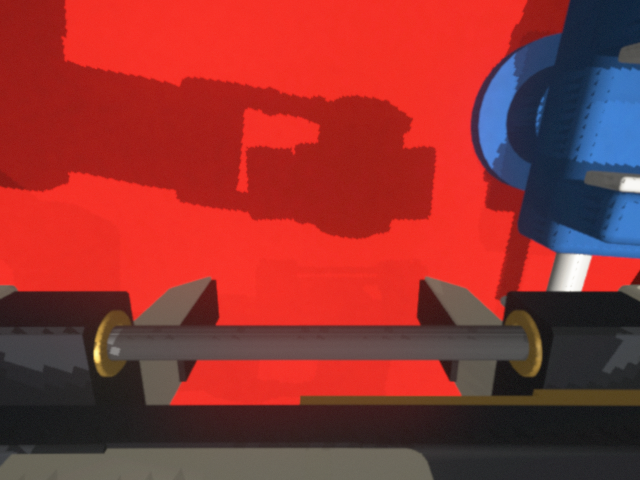

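The wrist view (move was refused, so still at the start pose) shows the fingers at rows 280–400 and only shadow and vise beyond. I'm resending the move with every key filled in.

Request:
{"name": "carry_out", "arguments": {"plan": [{"tx":20,"ty":20,"tz":5,"rx":0,"ry":0,"rz":-0.05},{"tx":32,"ty":24,"tz":0,"rx":0,"ry":0,"rz":-0.115},{"tx":32,"ty":24,"tz":0,"rx":0,"ry":0,"rz":-0.115},{"tx":32,"ty":24,"tz":0,"rx":0,"ry":0,"rz":-0.115},{"tx":32,"ty":24,"tz":0,"rx":0,"ry":0,"rz":-0.115},{"tx":32,"ty":24,"tz":0,"rx":0,"ry":0,"rz":-0.115},{"tx":32,"ty":24,"tz":0,"rx":0,"ry":0,"rz":-0.115},{"tx":32,"ty":24,"tz":0,"rx":0,"ry":0,"rz":-0.115},{"tx":32,"ty":24,"tz":0,"rx":0,"ry":0,"rz":-0.115},{"tx":3,"ty":1,"tz":0,"rx":0,"ry":0,"rz":0},{"tx":0,"ty":0,"tz":0,"rx":0,"ry":0,"rz":0},{"tx":0,"ty":0,"tz":0,"rx":0,"ry":0,"rz":0}]}}

```text
time: 1.35
tool_pos: [470.9, -275.9, 231.5]
tcp_rot: [3.141, 0.001, -0.593]
contact_force: [-0.0, 0.3, 0.4]
grip_width: 92.1
finger_force: 0.0
```

Run:
```python
from h import *; from plant import bot
m=bot.camera_model("wrist"); o=bot.get_obs(); im=bot.capture("wrist"); cv2.imwrite("pics/w2.png",im[:,:,::-1])
print(o["tool_pos"],o["tcp_rot"],o["contact_force"])
for b in blobs(im,"orange"): print(b, plane(m,b[1],95.5))
np.savez("w2.npz",im=im,**m)
```

```text
[ 470.92895421 -275.87530888  231.45596492] [ 3.14106518e+00  8.66209786e-04 -5.93478805e-01] [-0.01311933  0.293297    0.4187953 ]
([360, 99, 43, 37, 1191], [381.8, 117.3]) [ 513.0166406  -360.53743432   95.5       ]
([303, 203, 24, 33, 577], [315.1, 220.3]) [ 475.47967564 -275.33472977   95.5       ]
([23, 261, 66, 31, 182], [60.6, 280.3]) [551.75054992 -69.45857181  95.5       ]
([532, 323, 9, 26, 87], [536.2, 335.4]) [ 280.83208396 -377.94121868   95.5       ]
([96, 330, 6, 15, 45], [98.4, 337.0]) [494.40885603 -58.27710512  95.5       ]
([94, 352, 10, 23, 97], [98.2, 362.8]) [475.16474679 -40.00213813  95.5       ]
([533, 353, 9, 21, 97], [537.1, 362.9]) [ 254.76453755 -366.75456291   95.5       ]
([347, 396, 114, 1, 114], [403.5, 396.0]) [ 290.89813603 -249.31884154   95.5       ]
```

View pics/w2.png

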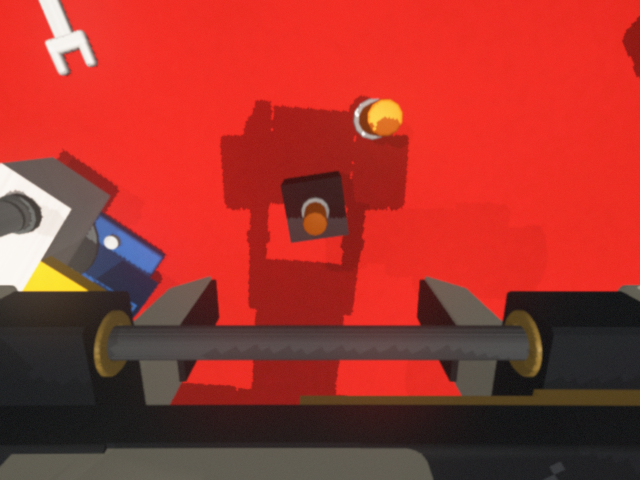

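The wrist view shows the pin's handle top at about (315,224), its stand around it, and the decoy pin at (383,117), well clear of both fingers. I'll triangulate the handle top against the top camera.

Run:
```python
from h import *; from plant import bot
m=dict(np.load("w2.npz")); mt=bot.camera_model("top"); ms=bot.camera_model("scene")
for z in (93,95.5): print(plane(m,(315,224),z), plane(mt,(422,307.2),z), plane(ms,(198.8,199.5),z))
print(tri([ray(m,(315,224)),ray(mt,(422,307.2)),ray(ms,(198.8,199.5))]))
print(tri([ray(m,(315,224)),ray(ms,(198.8,199.5))]))
```

```text
[ 472.45698474 -273.17367665   93.        ] [ 472.04096958 -273.10433419   93.        ] [ 467.76455491 -272.16683511   93.        ]
[ 472.9858622  -273.55032222   95.5       ] [ 472.1300535  -272.45460159   95.5       ] [ 471.42983012 -271.34110657   95.5       ]
(array([ 472.30227215, -272.40015303,   95.50774895]), [1.3, 0.2, 1.3])
(array([ 472.51537981, -272.36585576,   95.66412724]), [1.3, 1.3])
```

Request:
{"name": "carry_out", "arguments": {"plan": [{"tx":1.5,"ty":3.0,"tz":-40,"rx":0,"ry":0,"rz":0},{"tx":0,"ty":0,"tz":-45,"rx":0,"ry":0,"rz":0},{"tx":0,"ty":0,"tz":-45,"rx":0,"ry":0,"rz":0},{"tx":0,"ty":0,"tz":-30,"rx":0,"ry":0,"rz":0},{"tx":0,"ty":0,"tz":-13.5,"rx":0,"ry":0,"rz":0},{"tx":0,"ty":0,"tz":0,"rx":0,"ry":0,"rz":0},{"tx":0,"ty":0,"tz":0,"rx":0,"ry":0,"rz":0}]}}

```text
time: 2.1
tool_pos: [472.9, -273.4, 58.8]
tcp_rot: [3.141, -0.001, -0.595]
contact_force: [-0.6, 0.2, 0.7]
grip_width: 91.9
finger_force: 0.0
```

Request:
{"name": "carry_out", "arguments": {"gripper": 1, "plan": [{"tx":0,"ty":0,"tz":0,"rx":0,"ry":0,"rz":0},{"tx":0,"ty":0,"tz":0,"rx":0,"ry":0,"rz":0},{"tx":0,"ty":0,"tz":0,"rx":0,"ry":0,"rz":0},{"tx":0,"ty":0,"tz":0,"rx":0,"ry":0,"rz":0},{"tx":0,"ty":0,"tz":0,"rx":0,"ry":0,"rz":0},{"tx":0,"ty":0,"tz":0,"rx":0,"ry":0,"rz":0},{"tx":0,"ty":0,"tz":0,"rx":0,"ry":0,"rz":0},{"tx":0,"ty":0,"tz":0,"rx":0,"ry":0,"rz":0},{"tx":0,"ty":0,"tz":0,"rx":0,"ry":0,"rz":0},{"tx":0,"ty":0,"tz":0,"rx":0,"ry":0,"rz":0}]}}

```text
time: 3.1
tool_pos: [473.2, -272.4, 58.2]
tcp_rot: [3.141, 0.0, -0.594]
contact_force: [-0.4, 0.1, 0.1]
grip_width: 19.3
finger_force: 30.0
```

Request:
{"name": "carry_out", "arguments": {"plan": [{"tx":0,"ty":0,"tz":15,"rx":0,"ry":0,"rz":0},{"tx":0,"ty":0,"tz":35,"rx":0,"ry":0,"rz":0},{"tx":0,"ty":0,"tz":45,"rx":0,"ry":0,"rz":0},{"tx":0,"ty":0,"tz":35,"rx":0,"ry":0,"rz":0},{"tx":-4.5,"ty":27.5,"tz":0,"rx":0,"ry":0,"rz":0.131},{"tx":-4.5,"ty":27.5,"tz":0,"rx":0,"ry":0,"rz":0.131},{"tx":-4.5,"ty":27.5,"tz":0,"rx":0,"ry":0,"rz":0.131},{"tx":-4.5,"ty":27.5,"tz":0,"rx":0,"ry":0,"rz":0.131},{"tx":-4.5,"ty":27.5,"tz":0,"rx":0,"ry":0,"rz":0.131},{"tx":-4.5,"ty":27.5,"tz":0,"rx":0,"ry":0,"rz":0.131},{"tx":-4.5,"ty":27.5,"tz":0,"rx":0,"ry":0,"rz":0.131},{"tx":0,"ty":0,"tz":0,"rx":0,"ry":0,"rz":0}]}}

```text
time: 4.3
tool_pos: [440.7, -77.2, 188.2]
tcp_rot: [-3.14, 0.001, 0.328]
contact_force: [0.4, -0.1, -0.6]
grip_width: 19.5
finger_force: 30.0
```

Request:
{"name": "carry_out", "arguments": {"plan": [{"tx":0,"ty":0,"tz":0,"rx":0,"ry":0,"rz":0},{"tx":0,"ty":0,"tz":0,"rx":0,"ry":0,"rz":0}]}}

```text
time: 4.5
tool_pos: [442.0, -80.6, 188.3]
tcp_rot: [3.141, -0.0, 0.321]
contact_force: [1.2, -1.2, -1.4]
grip_width: 19.1
finger_force: 30.0
```

Run:
```python
from h import *; from plant import bot
m=bot.camera_model("wrist"); o=bot.get_obs(); im=bot.capture("wrist"); cv2.imwrite("pics/w3.png",im[:,:,::-1])
np.savez("w3.npz",im=im,pos=o["tool_pos"],rot=o["tcp_rot"],**m)
print(o["tool_pos"],o["tcp_rot"],o["contact_force"],o["grip_width"])
for c in("yellow","green","orange"):
    for b in blobs(im,c,60): print(c,b, plane(m,b[1],80))
```

```text
[441.97628412 -80.55830429 188.28397066] [ 3.14103280e+00 -1.71389485e-04  3.21076619e-01] [ 1.15319001 -1.22585411 -1.37200632] 19.09151002459468
yellow ([283, 31, 63, 92, 4417], [312.6, 67.5]) [548.42674429 -41.50020851  80.        ]
orange ([286, 92, 59, 74, 3063], [316.8, 133.8]) [509.90553388 -57.18101734  80.        ]
orange ([300, 275, 38, 26, 557], [319.6, 285.8]) [404.09139901 -94.61724591  80.        ]
orange ([299, 317, 42, 9, 277], [318.7, 321.5]) [ 374.9773135  -103.61614744   80.        ]
orange ([368, 321, 5, 55, 191], [370.2, 350.1]) [ 363.7021986  -151.17273082   80.        ]
orange ([263, 328, 5, 48, 154], [264.9, 353.6]) [333.79920009 -71.4991398   80.        ]
orange ([303, 360, 30, 6, 117], [317.4, 361.6]) [ 340.10432904 -114.14825425   80.        ]
orange ([283, 396, 70, 1, 70], [317.5, 396.0]) [ 308.58296509 -124.7319776    80.        ]
```

View pics/w3.png

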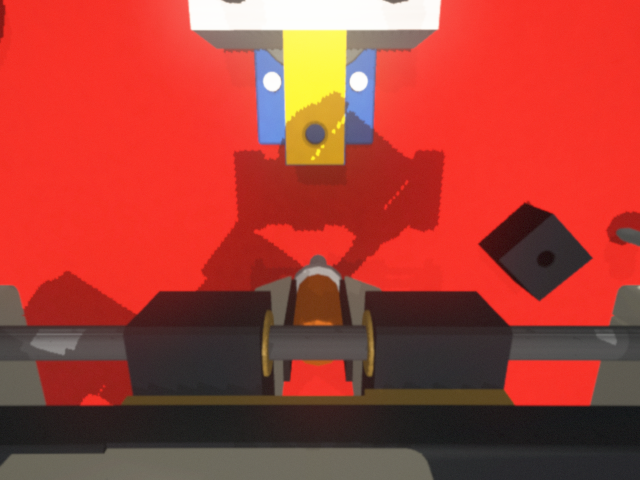

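The wrist view shows the ear hole at about (315,132) and the gripped pin, with its tip at about (319,257) and collar at about (319,270), roughly upright. Next is the exact hole position and the pin's offset in the grip.

Run:
```python
from h import *; from plant import bot
d=dict(np.load("w3.npz")); im=d["im"]; mt=bot.camera_model("top")
def hole(im,x0,x1,y0,y1,thr):
    g=im[y0:y1,x0:x1].max(2); mk=(g<thr).astype(np.uint8); n,l,s,c=cv2.connectedComponentsWithStats(mk)
    i=1+np.argmax(s[1:,4]); return (c[i]+[x0,y0]).round(2),s[i]
hw,s=hole(im,296,334,115,150,130); print("wrist hole",hw,s)
t0=cv2.imread("pics/top0.png")[:,:,::-1]; ht,s=hole(t0,321,333,285,297,130); print("top hole",ht,s)
print(plane(d,hw,80),plane(mt,ht,80),tri([ray(d,hw),ray(mt,ht)]))
p=d["pos"]; yaw=d["rot"][2]
def proj(X): return cv2.projectPoints(np.array([X],float),cv2.Rodrigues(d["R"])[0],d["t"],d["camera_matrix"],d["dist"])[0][0,0].round(1)
print("tip exp",proj(p-[0,0,53]),"collar ctr exp",proj(p-[0,0,10]),"handle top", proj(p+[0,0,37]))
c=im[245:300,285:355]; cv2.imwrite("pics/c3.png",cv2.resize(c[:,:,::-1],None,fx=8,fy=8,interpolation=cv2.INTER_NEAREST))
```

```text
wrist hole [314.74 133.86] [  9   9  20  21 313]
top hole [326.9 291.3] [ 3  3  6  6 20]
[509.42479933 -55.8623342   80.        ] [506.44146875 -56.63154964  80.        ] (array([507.83761295, -56.44218938,  71.8030295 ]), [1.5, 1.5])
tip exp [318. 261.] collar ctr exp [318.1 291.6] handle top [318.4 346. ]
```

View pics/c3.png

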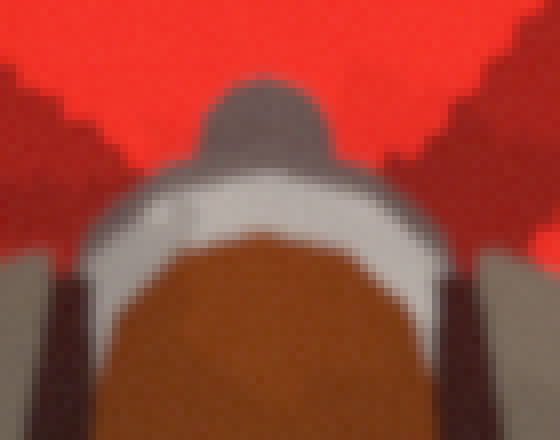

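The crop shows the tip at about (318,262), within 1 mm of where a centred pin should be. I'll go over the hole and look at tip and hole close together, so the calibration errors cancel.

Request:
{"name": "carry_out", "arguments": {"plan": [{"tx":20,"ty":7.5,"tz":0,"rx":0,"ry":0,"rz":0},{"tx":26,"ty":9.5,"tz":-12,"rx":0,"ry":0,"rz":0},{"tx":20,"ty":7.5,"tz":-13,"rx":0,"ry":0,"rz":0},{"tx":0,"ty":0,"tz":0,"rx":0,"ry":0,"rz":0},{"tx":0,"ty":0,"tz":0,"rx":0,"ry":0,"rz":0},{"tx":0,"ty":0,"tz":0,"rx":0,"ry":0,"rz":0}]}}

```text
time: 5.15
tool_pos: [507.2, -56.0, 163.5]
tcp_rot: [3.141, 0.0, 0.322]
contact_force: [0.8, 0.5, -0.5]
grip_width: 19.2
finger_force: 30.0
```

Run:
```python
from h import *; from plant import bot
m=bot.camera_model("wrist"); o=bot.get_obs(); im=bot.capture("wrist")
np.savez("w4.npz",im=im,pos=o["tool_pos"],rot=o["tcp_rot"],**m)
p=o["tool_pos"]; print(p,o["tcp_rot"],o["contact_force"])
def proj(X): return cv2.projectPoints(np.array([X],float),cv2.Rodrigues(m["R"])[0],m["t"],m["camera_matrix"],m["dist"])[0][0,0].round(1)
print("tip exp",proj(p-[0,0,53.2]),"hole if under tcp",proj([p[0],p[1],80]))
c=im[200:290,270:370]; cv2.imwrite("pics/c4.png",cv2.resize(c[:,:,::-1],None,fx=6,fy=6,interpolation=cv2.INTER_NEAREST))
```

```text
[507.21137724 -56.04198903 163.5306433 ] [3.14141050e+00 2.54703608e-04 3.21713709e-01] [ 0.84053564  0.47953219 -0.45073474]
tip exp [318.  260.9] hole if under tcp [317.9 245.3]
```

View pics/c4.png

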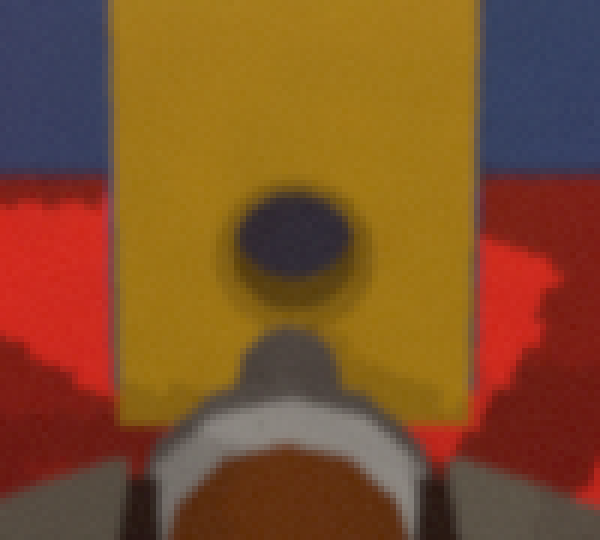

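The crop shows the hole mouth centred near (319.2,241.7) and the tip near (318.8,262). That puts the pin about 2.7 mm short in tool x and almost dead on sideways. I'll correct that and start the insertion.

Request:
{"name": "carry_out", "arguments": {"plan": [{"tx":2.7,"ty":0.4,"tz":0,"rx":0,"ry":0,"rz":0},{"tx":0,"ty":0,"tz":-15,"rx":0,"ry":0,"rz":0},{"tx":0,"ty":0,"tz":-10,"rx":0,"ry":0,"rz":0},{"tx":0,"ty":0,"tz":-5,"rx":0,"ry":0,"rz":0},{"tx":0,"ty":0,"tz":-5,"rx":0,"ry":0,"rz":0},{"tx":0,"ty":0,"tz":-5,"rx":0,"ry":0,"rz":0},{"tx":0,"ty":0,"tz":0,"rx":0,"ry":0,"rz":0}]}}

```text
time: 5.9
tool_pos: [509.9, -55.0, 122.7]
tcp_rot: [-3.141, 0.001, 0.323]
contact_force: [-0.7, -1.7, -1.7]
grip_width: 19.2
finger_force: 30.0
```

Tip is about 12 mm in with no significant force, so I'll continue.

Request:
{"name": "carry_out", "arguments": {"plan": [{"tx":0,"ty":0,"tz":-8,"rx":0,"ry":0,"rz":0},{"tx":0,"ty":0,"tz":-8,"rx":0,"ry":0,"rz":0},{"tx":0,"ty":0,"tz":-6,"rx":0,"ry":0,"rz":0},{"tx":0,"ty":0,"tz":-4,"rx":0,"ry":0,"rz":0},{"tx":0,"ty":0,"tz":0,"rx":0,"ry":0,"rz":0}]}}

```text
time: 6.4
tool_pos: [509.9, -55.0, 96.3]
tcp_rot: [-3.141, 0.001, 0.323]
contact_force: [-3.1, -3.7, -2.9]
grip_width: 19.7
finger_force: 30.0
```

Request:
{"name": "carry_out", "arguments": {"plan": [{"tx":-0.8,"ty":-1.0,"tz":0,"rx":0,"ry":0,"rz":0},{"tx":0,"ty":0,"tz":-2,"rx":0,"ry":0,"rz":0},{"tx":0,"ty":0,"tz":-1.5,"rx":0,"ry":0,"rz":0},{"tx":0,"ty":0,"tz":0,"rx":0,"ry":0,"rz":0}]}}

```text
time: 6.8
tool_pos: [509.9, -55.8, 93.7]
tcp_rot: [3.141, -0.001, 0.323]
contact_force: [0.3, -0.2, -2.0]
grip_width: 19.3
finger_force: 30.0
```

Request:
{"name": "carry_out", "arguments": {"plan": [{"tx":0,"ty":0,"tz":-1,"rx":0,"ry":0,"rz":0},{"tx":0,"ty":0,"tz":-1,"rx":0,"ry":0,"rz":0},{"tx":0,"ty":0,"tz":0,"rx":0,"ry":0,"rz":0}]}}

```text
time: 7.1
tool_pos: [510.1, -55.9, 93.1]
tcp_rot: [3.141, -0.001, 0.323]
contact_force: [-3.5, 1.3, 9.4]
grip_width: 19.5
finger_force: 30.0
```

Upward force of 9.4 N at z=93, which is where the collar should land. One small extra press, then release.

Request:
{"name": "carry_out", "arguments": {"plan": [{"tx":0.5,"ty":0,"tz":-0.5,"rx":0,"ry":0,"rz":0},{"tx":0,"ty":0,"tz":0,"rx":0,"ry":0,"rz":0}]}}

```text
time: 7.3
tool_pos: [510.1, -55.9, 93.0]
tcp_rot: [3.141, -0.001, 0.323]
contact_force: [-7.1, 0.9, 16.4]
grip_width: 19.1
finger_force: 30.0
```

Request:
{"name": "carry_out", "arguments": {"gripper": 0.45, "plan": [{"tx":0,"ty":0,"tz":0,"rx":0,"ry":0,"rz":0},{"tx":0,"ty":0,"tz":0,"rx":0,"ry":0,"rz":0},{"tx":0,"ty":0,"tz":0,"rx":0,"ry":0,"rz":0},{"tx":0,"ty":0,"tz":0,"rx":0,"ry":0,"rz":0},{"tx":0,"ty":0,"tz":0,"rx":0,"ry":0,"rz":0}]}}

```text
time: 7.8
tool_pos: [510.1, -56.0, 91.0]
tcp_rot: [-3.142, 0.0, 0.323]
contact_force: [0.0, -0.4, -0.4]
grip_width: 49.5
finger_force: 0.0
```

Pin released at rest. Rise straight up, then turn over to the injector.

Request:
{"name": "carry_out", "arguments": {"plan": [{"tx":0,"ty":0,"tz":15,"rx":0,"ry":0,"rz":0},{"tx":0,"ty":0,"tz":40,"rx":0,"ry":0,"rz":0},{"tx":0,"ty":0,"tz":45,"rx":0,"ry":0,"rz":0},{"tx":0,"ty":0,"tz":45,"rx":0,"ry":0,"rz":0.12},{"tx":10,"ty":11,"tz":20,"rx":0,"ry":0,"rz":0.145},{"tx":10,"ty":11,"tz":20,"rx":0,"ry":0,"rz":0.145},{"tx":10,"ty":11,"tz":0,"rx":0,"ry":0,"rz":0.145},{"tx":10,"ty":11,"tz":0,"rx":0,"ry":0,"rz":0.145},{"tx":10,"ty":11,"tz":0,"rx":0,"ry":0,"rz":0.145},{"tx":10,"ty":11,"tz":0,"rx":0,"ry":0,"rz":0.145},{"tx":10,"ty":10,"tz":0,"rx":0,"ry":0,"rz":0.145},{"tx":0,"ty":0,"tz":0,"rx":0,"ry":0,"rz":0.145}]}}

```text
time: 9.0
tool_pos: [580.9, 21.2, 275.6]
tcp_rot: [-3.141, -0.001, 1.61]
contact_force: [-0.2, 0.1, 0.4]
grip_width: 50.4
finger_force: 0.0
```

Request:
{"name": "carry_out", "arguments": {"gripper": 0, "plan": [{"tx":0,"ty":0,"tz":0,"rx":0,"ry":0,"rz":0.145},{"tx":0,"ty":0,"tz":0,"rx":0,"ry":0,"rz":0.145},{"tx":0,"ty":0,"tz":0,"rx":0,"ry":0,"rz":0},{"tx":0,"ty":0,"tz":0,"rx":0,"ry":0,"rz":0},{"tx":0,"ty":0,"tz":0,"rx":0,"ry":0,"rz":0}]}}

```text
time: 9.5
tool_pos: [580.1, 20.0, 276.1]
tcp_rot: [-3.142, -0.0, 1.89]
contact_force: [-0.2, -0.0, -0.5]
grip_width: 85.9
finger_force: 0.0
```

Run:
```python
from h import *; from plant import bot
m=bot.camera_model("wrist"); o=bot.get_obs(); im=bot.capture("wrist"); s=bot.capture("scene"); t=bot.capture("top")
cv2.imwrite("pics/w5.png",im[:,:,::-1]); cv2.imwrite("pics/s5.png",s[:,:,::-1]); cv2.imwrite("pics/t5.png",t[:,:,::-1])
np.savez("w5.npz",im=im,pos=o["tool_pos"],rot=o["tcp_rot"],**m)
print(o["tool_pos"],o["tcp_rot"],o["grip_width"],o["joint_positions"])
for b in blobs(im,"green",60): print("w",b, plane(m,b[1],152))
print(blobs(s,"orange",40)); 
ms=bot.camera_model("scene"); mt=bot.camera_model("top")
print(plane(ms,(347.8,206.5),152),plane(mt,(292.4,255.7),152))
v=np.vstack([im[:330],cv2.resize(s[170:280,240:480],(640,293))]); cv2.imwrite("pics/v5.png",cv2.resize(v,(615,598))[:,:,::-1])
```

```text
[580.10013183  19.99520674 276.13572853] [-3.14155501e+00 -8.08689588e-05  1.88984735e+00] 85.924008834807 [-9.75838397e-02  4.15177287e-01  1.27634791e+00  5.91471749e-05
  1.45013461e+00 -4.16641983e-01]
w ([468, 168, 18, 22, 206], [478.0, 179.5]) [683.03918793  93.7198941  152.        ]
[([293, 192, 34, 44, 510], [309.9, 215.4]), ([144, 200, 16, 30, 344], [152.0, 213.8])]
[582.6360871  21.404357  152.       ] [581.70702063  21.36677941 152.        ]
```

View pics/v5.png

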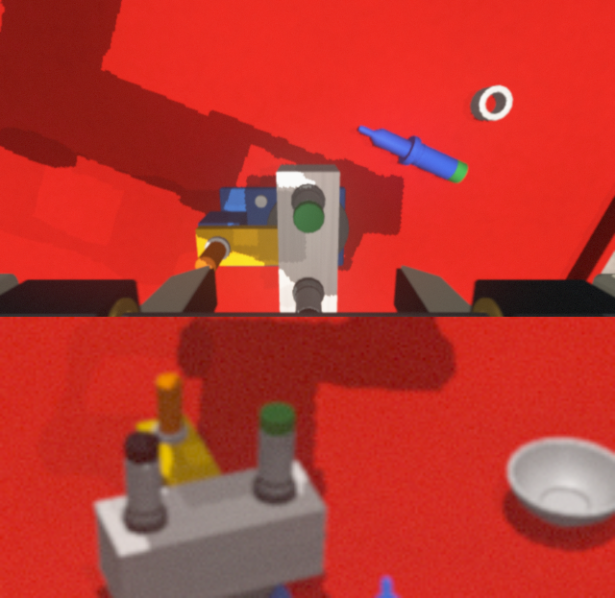

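The wrist view shows the green cap at about (320,226) in full-image pixels. The scene crop shows the pin seated, its collar flat on the ear. The blue decoy now lies on the bench, well away from anything I touched. Next I'll measure the injector axis from the wrist and fixed cameras.

Run:
```python
from h import *; from plant import bot
d=dict(np.load("w5.npz")); im=d["im"]; ms=bot.camera_model("scene"); mt=bot.camera_model("top")
hsv=cv2.cvtColor(im,cv2.COLOR_RGB2HSV); m=cv2.inRange(hsv,(45,80,30),(85,255,255)); m[:,:280]=0; m[:,360:]=0
n,l,s,c=cv2.connectedComponentsWithStats(m); i=1+np.argmax(s[1:,4]); print(s[i],c[i])
x,y,w,h,_=s[i]; top=(x+w/2,y+h-w/2)   # top disc: bottom part of blob
print(top,plane(d,top,152)); print(tri([ray(d,top),ray(ms,(347.8,206.5)),ray(mt,(292.4,255.7))]))
print("decoy now",plane(d,(376,134),10),plane(d,(480,179),15))
```

```text
[306 211  31  31 766] [320.78981723 225.96997389]
(np.float64(321.5), np.float64(226.5)) [583.72449073  22.69809825 152.        ]
(array([582.66911975,  21.79895198, 151.73240763]), [1.4, 0.5, 1.0])
decoy now [620.37479777 104.36463794  10.        ] [746.09198718  95.28498125  15.        ]
```

Request:
{"name": "carry_out", "arguments": {"plan": [{"tx":3,"ty":2,"tz":-40,"rx":0,"ry":0,"rz":0},{"tx":0,"ty":0,"tz":-45,"rx":0,"ry":0,"rz":0},{"tx":0,"ty":0,"tz":-45,"rx":0,"ry":0,"rz":0},{"tx":0,"ty":0,"tz":-32,"rx":0,"ry":0,"rz":0},{"tx":0,"ty":0,"tz":-15,"rx":0,"ry":0,"rz":0},{"tx":0,"ty":0,"tz":0,"rx":0,"ry":0,"rz":0},{"tx":0,"ty":0,"tz":0,"rx":0,"ry":0,"rz":0}]}}

```text
time: 10.35
tool_pos: [583.5, 22.0, 99.8]
tcp_rot: [3.141, 0.0, 1.892]
contact_force: [0.4, -0.0, 0.1]
grip_width: 92.1
finger_force: 0.0
```

Request:
{"name": "carry_out", "arguments": {"gripper": 1, "plan": [{"tx":0,"ty":0,"tz":0,"rx":0,"ry":0,"rz":0},{"tx":0,"ty":0,"tz":0,"rx":0,"ry":0,"rz":0},{"tx":0,"ty":0,"tz":0,"rx":0,"ry":0,"rz":0},{"tx":0,"ty":0,"tz":0,"rx":0,"ry":0,"rz":0},{"tx":0,"ty":0,"tz":0,"rx":0,"ry":0,"rz":0},{"tx":0,"ty":0,"tz":0,"rx":0,"ry":0,"rz":0},{"tx":0,"ty":0,"tz":0,"rx":0,"ry":0,"rz":0},{"tx":0,"ty":0,"tz":0,"rx":0,"ry":0,"rz":0},{"tx":0,"ty":0,"tz":0,"rx":0,"ry":0,"rz":0}]}}

```text
time: 11.25
tool_pos: [582.9, 22.0, 99.2]
tcp_rot: [-3.141, -0.0, 1.893]
contact_force: [1.5, 0.8, 0.0]
grip_width: 25.4
finger_force: 30.0
```

Gripped at 25.4 mm, with little force on the tool. Drawing it straight up, slowly at first.

Request:
{"name": "carry_out", "arguments": {"plan": [{"tx":0,"ty":0,"tz":5,"rx":0,"ry":0,"rz":0},{"tx":0,"ty":0,"tz":10,"rx":0,"ry":0,"rz":0},{"tx":0,"ty":0,"tz":12,"rx":0,"ry":0,"rz":0},{"tx":0,"ty":0,"tz":12,"rx":0,"ry":0,"rz":0},{"tx":0,"ty":0,"tz":12,"rx":0,"ry":0,"rz":0}]}}

```text
time: 11.75
tool_pos: [583.3, 22.0, 151.7]
tcp_rot: [3.141, 0.0, 1.893]
contact_force: [0.1, -1.2, -3.2]
grip_width: 25.3
finger_force: 30.0
```

Request:
{"name": "carry_out", "arguments": {"plan": [{"tx":0,"ty":0,"tz":15,"rx":0,"ry":0,"rz":0},{"tx":0,"ty":0,"tz":25,"rx":0,"ry":0,"rz":0},{"tx":0,"ty":0,"tz":30,"rx":0,"ry":0,"rz":0},{"tx":0,"ty":0,"tz":30,"rx":0,"ry":0,"rz":0},{"tx":0,"ty":0,"tz":30,"rx":0,"ry":0,"rz":0},{"tx":0,"ty":0,"tz":30,"rx":0,"ry":0,"rz":0},{"tx":0,"ty":0,"tz":20,"rx":0,"ry":0,"rz":0},{"tx":0,"ty":0,"tz":0,"rx":0,"ry":0,"rz":0}]}}

```text
time: 12.55
tool_pos: [584.0, 22.0, 334.4]
tcp_rot: [3.135, 0.003, 1.893]
contact_force: [0.3, 0.2, -3.1]
grip_width: 25.3
finger_force: 30.0
```

```bash
python3 -c "
from plant import bot;o=bot.get_obs();print(o['joint_positions'],o['tool_pos'],o['moment'])"
```

```text
[-9.34655873e-02  3.98450139e-01  1.14731303e+00  4.35613949e-05
  1.58840183e+00 -4.15538731e-01] [584.01099148  22.00440615 334.38996749] [ 0.01117239 -0.13497514  0.0258934 ]
```

Request:
{"name": "carry_out", "arguments": {"plan": [{"tx":0,"ty":0,"tz":0,"rx":0,"ry":-0.04,"rz":0},{"tx":0,"ty":0,"tz":0,"rx":0,"ry":-0.085,"rz":0},{"tx":0,"ty":0,"tz":0,"rx":0,"ry":-0.085,"rz":0},{"tx":0,"ty":0,"tz":0,"rx":0,"ry":-0.085,"rz":0},{"tx":0,"ty":0,"tz":0,"rx":0,"ry":-0.085,"rz":0},{"tx":0,"ty":0,"tz":0,"rx":0,"ry":-0.085,"rz":0},{"tx":0,"ty":0,"tz":0,"rx":0,"ry":-0.085,"rz":0},{"tx":0,"ty":0,"tz":0,"rx":0,"ry":-0.085,"rz":0},{"tx":0,"ty":0,"tz":0,"rx":0,"ry":-0.085,"rz":0},{"tx":0,"ty":0,"tz":0,"rx":0,"ry":-0.065,"rz":0},{"tx":0,"ty":0,"tz":0,"rx":0,"ry":0,"rz":0},{"tx":0,"ty":0,"tz":0,"rx":0,"ry":0,"rz":0}]}}

```text
time: 13.75
tool_pos: [582.5, 22.1, 329.4]
tcp_rot: [2.386, 0.225, 1.803]
contact_force: [-0.8, 0.3, -2.4]
grip_width: 25.9
finger_force: 30.0
```

Request:
{"name": "carry_out", "arguments": {"plan": [{"tx":0,"ty":0,"tz":0,"rx":0,"ry":0,"rz":0},{"tx":0,"ty":0,"tz":0,"rx":0,"ry":0,"rz":0},{"tx":0,"ty":0,"tz":0,"rx":0,"ry":0,"rz":0}]}}

```text
time: 14.05
tool_pos: [583.5, 22.0, 330.4]
tcp_rot: [2.383, 0.226, 1.803]
contact_force: [-0.3, -0.3, -3.3]
grip_width: 25.4
finger_force: 30.0
```

Run:
```python
from h import *; from plant import bot
from scipy.spatial.transform import Rotation as Ro
o=bot.get_obs(); s=bot.capture("scene"); t=bot.capture("top"); w=bot.capture("wrist")
z=Ro.from_euler("xyz",o["tcp_rot"]).as_matrix()[:,2]; print(z,np.degrees(np.arccos(-z[2])),o["tool_pos"],abs(o["dq"]).max())
print("tip z",o["tool_pos"][2]+78*z[2])
v=np.vstack([np.hstack([s[:300,160:480],t[130:430,160:480]]),w[:300]]); cv2.imwrite("pics/v6.png",v[:,:,::-1])
```

```text
[ 7.06720147e-01  1.04576257e-04 -7.07493196e-01] 44.96868082050344 [583.47567745  22.02665794 330.38189161] 0.004121788834583707
tip z 275.19742230140554
```

View pics/v6.png

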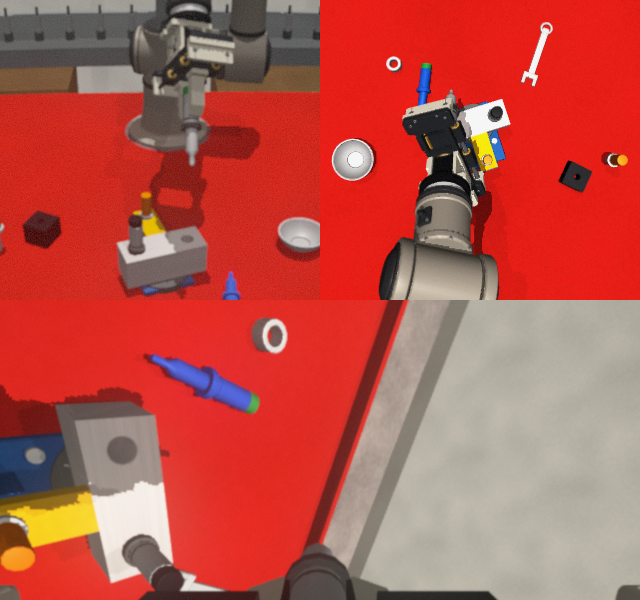

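The composite shows the injector held clear at 45° with the nozzle lower. The pin is seated in the ear, and the black injector, bowl, nut and wrench have not moved. Handing in.

```bash
python3 -c "
from plant import bot;print(bot.close_job())"
```

```text
the job is handed in; nothing more can be done
None
```

I handed the job in at about 14 s: the pin is seated in the ear and released, and the green injector is held still at 45° with its nozzle about 27 cm up; the blue look-alike had toppled onto the bench by the time I looked again, though I never touched or went near it.

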